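# Set the decorating wheel's blank speed selector by clicks

### The job

The blank orange knob sets the speed of the decorating wheel. Turn it anticlockwise (seen from above) all the way back to its end stop, then clockwise exactly two clicks from the stop, and let go. Leave the blue knob of the twin box as it is and do not upset the brush cup.

Things in the scene. Friction and masses are not known exactly. Their poses are not given: they have to be found in the camera images.
- speed_knob (a joint): angle of the orange knob, rad, growing clockwise seen from above. Click positions 0.48 rad (27.5 deg) apart: 0 (at the anticlockwise end stop, bar along the box's 130 mm sides), 0.48, 0.96 (two clicks), 1.44 (at the other stop). A spring detent pulls it into the nearest one; about 0.06 N m turns it over a click. Starts between one and three clicks.
- speed_knob_grip (a point): grip point on the orange knob's vertical axis, 106 mm above the table. Unmarked upright bar 42 mm long, 14 mm wide, its top 10 mm above this point, on a round skirt of 44 mm diameter with its top 24 mm below this point. x axis along the bar (both ends alike), z up. It sits mid-top on a cream white box 130 x 100 x 70 mm fixed to the table, left or right of its twin.
- fan_knob_tip (a point): end of the bar, at its top edge, of the blue knob on the twin box (same box and knob sizes, belongs to the extractor fan): 20 mm out from that knob's axis, 116 mm above the table. To be left alone.
- brush_cup: loose blue ceramic cup, 80 mm across and 100 mm high, with brushes that stand up to 220 mm above the table; origin at the centre of its underside, z up. A bystander to the robot's right.

How it is judged:
On the way:
1. the orange knob is turned back to its anticlockwise end stop (value of joint speed_knob below 0.15 rad), for 0.2 s.
At the end, for the whole second after the job is handed in: The orange knob, after having been back at its anticlockwise end stop, rests at the second click (0.96 rad, within 0.2 rad); the blue knob is where it was (bar end within 6 mm) and the brush cup stands upright (within 17 degrees) (value of joint speed_knob between 0.76 and 1.16 rad and velocity of joint speed_knob between -0.2 and 0.2 rad/s and distance of fan_knob_tip from where it was at the start of the episode below 0.006 m and angle between brush_cup's own z axis and vertical below 0.3 rad); the robot touches nothing.
It fails at once if the blue knob is turned by a click (distance of fan_knob_tip from where it was at the start of the episode above 0.008 m).
It fails at once if the brush cup is knocked over (angle between brush_cup's own z axis and vertical above 0.6 rad).
It also fails if it takes over 35 s, if anything falls off the work surface, if the arm or the gripper's body presses on something with over 40 N, if the wrist force passes 120 N, or if a joint passes its speed limit or range.

### The arm

A 7-joint arm with a two-finger parallel gripper is mounted at the origin on the work surface. World frame = base frame: x ahead of the robot, y to its left, z up, the work surface at z = 0. Lengths are in m, angles in rad, forces in N, time in s.
With the tool pointing down it reaches from about 0.4 to 0.85 m from the base axis. Payload 4.5 kg.
Tool frame: the origin (TCP) lies on the centre line of the jaws, within the pads' length; the fingertips stand 25 mm ahead of it and the grasp point (between the pads) lies 6 mm ahead of it; z points along the fingers, x is the direction in which the jaws open and shut, and the axes are right-handed (so a half turn about z gives the same grasp; the last joint's range is limited). The gripper opens to 88 mm and grips with 3 to 60 N. Pads are 18 mm wide; open, the fingers measure 123 mm over their backs; the gripper's body (75 mm by 187 mm) begins 45 mm behind the grasp point.
Start: joints at [-1.177, 0.689, -0.195, 1.565, 0.157, 0.902, -0.215], TCP at [0.22, 0.585, 0.225] pointing down, gripper open.
Joint ranges: [-3.01, 3.01], [-0.46, 2.08], [-1.47, 1.51], [0.13, 2.56], [-1, 4.14], [0.04, 2.09], [-2.66, 2.66]. Speed limits (rad/s): [2.57, 2.57, 3.14, 3.14, 3.14, 3.14, 3.14].

### API

Orientations are given as a unit quaternion [x, y, z, w].
In Python, from bench import arm gives the robot as it stands. The module is installed in compiled form; this text tells all that it offers.
- The arm moves only by the tool send_rows, never from a script. Its argument "commands" is a list of rows, each a list of 3 entries, a list of its own where there are three numbers: the shift along the tool's x, y, z in units of 30 mm (1.0 is 30 mm), then the turn, a rotation vector about the tool's x, y, z in units of 5 degrees (1.0 is 5 degrees), then the gripper's target within -1 to 1 (fully open at 1, half-way at 0, shut at -1). A call has 1 to 10 rows; each row is the pose to reach, as a shift and turn from the pose measured when the call began, along the tool's axes at that moment; what a row does not reach only later rows make up. A row lasts 1/10 s, in which the tool goes at most 50 mm and 8.59 degrees, less where a joint would pass 70% of its speed; a pose out of reach is approached as far as the arm can. A call with a gripper value outside its range is refused whole. The fingers move at their own pace and stop on an object; "force" is the grip in N (left out, the last holds). Time passes only in rows, so rows that repeat a pose let the fingers close. It gives the time, the measured TCP pose, the force and the opening at its end, in the units of the state.
- arm.get_state(): the state, without advancing time (a new reading comes with each control period).
- arm.capture(name): name is "side" or "top" or "wrist"; returns a dict with "img" (384x512x3 uint8, red, green, blue), "fx", "fy", "cx", "cy" (pixels), "rvec" (rotation vector, rad) and "tvec" (3), from world to camera coordinates, as OpenCV has them. Camera axes: x right, y down, z forward; pixel columns grow to the right and rows downward; lengths in m; the calibration is good to about 2 mm. A picture is of the moment at which its call begins. There is no depth.
- arm.close_job(): hands the job in, once; it reports no verdict.
Trained networks look in a picture, given as the dict that the camera call returned (one of the last four; its "shot" number tells which), for a name from the list of things; names that differ only in an ending like _2 or _b are one class to them, and where a whole thing is asked for, a point or a joint stands for the part that bears it (a point fixed in the world has none). Each returns a list of dicts, best first, with "p" (0 to 1); they miss things now and then, are a little off and sometimes report something else, mostly with a low value. They report only what shows in the picture. A call takes as long as a camera call.
- arm.look_for(picture, thing): "centre" ([x, y, z] in m, in world coordinates, good to about 4 mm: the middle of the surface that is visible of it).
- arm.place_of(picture, thing): "centre" ([x, y, z] in m, in world coordinates, good to about 4 mm: a listed point, or the origin of a listed thing).
The state is a dict: "time": time; "joints": joint angles; "joint_velocities": joint speeds; "joint_torque": joint torques, N m; "ee_pos": TCP position; "ee_rot": TCP orientation; "contact_force": force on the tool from outside, world axes, zero at the start; "moment": the same for the moment, N m; "opening": opening from 0.0 (shut) to 1.0 (fully open).
Only numpy, scipy, OpenCV 4.12 (cv2) and the standard library are available. Lean on these libraries where they do the work, as an engineer would, in place of code of your own. Each camera call takes 0.05 s, during which the arm holds its last target. There are 200 camera calls.

## Working session

There is one attempt and no reset: what is moved stays moved. The work goes in short steps, Python scripts to look and compute and a tool call to move; the robot and the scene stay as the last step left them, time stands still between calls to the robot, and variables do not carry over. Pictures are saved under pics/ and viewed, about 8 in all and at most 12, crops included, and the job is handed in when it is done.

Besides the shell and the picture viewer there is one more tool, called after "Call:" by a JSON object that holds its "method" and its "body", one argument or row to a line. send_rows: Moves the arm, as the interface text tells. Its arguments: {"type":"object","properties":{"commands":{"type":"array","items":{"type":"array"}},"force":{"type":"number"}},"required":["commands"]}

```bash
mkdir -p pics; python3 - <<'E'
from bench import arm
import cv2,numpy as np
s=arm.get_state();print(s['time'],s['ee_pos'],s['ee_rot'],s['opening'])
for n in("top","side"):
    p=arm.capture(n);cv2.imwrite(f'pics/{n}0.png',p['img'][:,:,::-1])
    for t in("speed_knob_grip","fan_knob_tip","brush_cup"):
        print(n,t,[(round(d['p'],2),np.round(d['centre'],3)) for d in arm.place_of(p,t)[:3]])
a,b=[cv2.imread(f'pics/{n}0.png') for n in("top","side")]
cv2.imwrite('pics/a.png',cv2.resize(np.vstack([a,b]),(400,600)) if 0 else np.hstack([a,b])[:,:] if 0 else cv2.resize(a,(800,600)))
print(arm.get_state()['time'])
E
```

```text
0.0 [0.21989547 0.58433733 0.22389795] [ 8.22188227e-01  5.69214960e-01 -7.07724054e-04  5.90667981e-04] 0.9984094501130174
top speed_knob_grip [(0.76, array([ 0.526, -0.162,  0.106]))]
top fan_knob_tip [(0.6, array([0.601, 0.171, 0.117])), (0.2, array([ 0.529, -0.159,  0.105]))]
top brush_cup [(0.73, array([ 0.591, -0.454,  0.003]))]
side speed_knob_grip [(0.51, array([ 0.523, -0.161,  0.104]))]
side fan_knob_tip [(0.82, array([0.599, 0.172, 0.114]))]
side brush_cup [(0.87, array([ 0.596, -0.452,  0.002]))]
0.4
```

View pics/a.png

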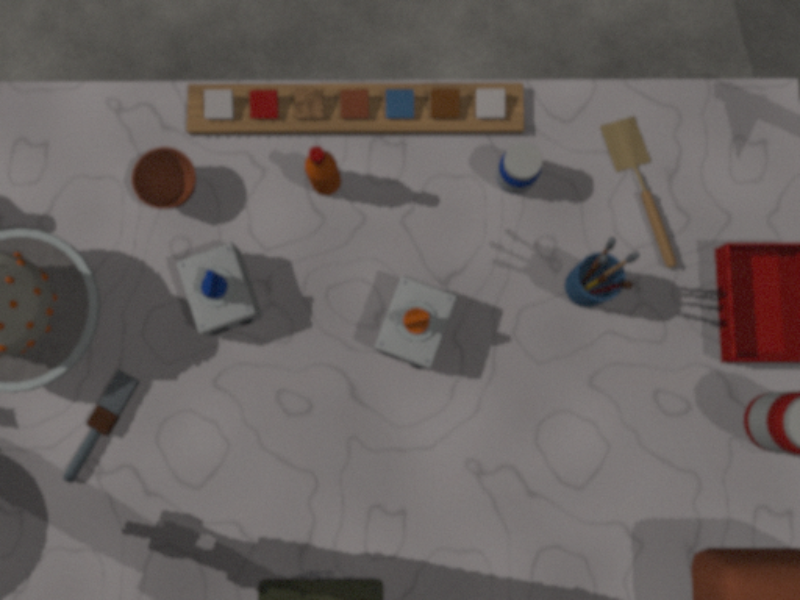

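View pics/side0.png

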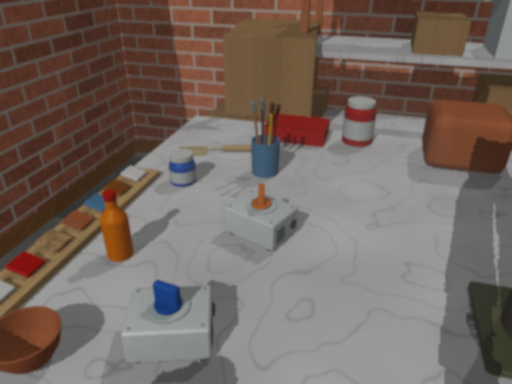

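```bash
cat > h.py <<'E'
from bench import arm
import cv2,numpy as np
from scipy.spatial.transform import Rotation as R
def to_plane(p,uv,z):
    K=np.array([[p['fx'],0,p['cx']],[0,p['fy'],p['cy']],[0,0,1.]])
    Rm=cv2.Rodrigues(np.array(p['rvec'],float))[0];t=np.array(p['tvec'],float).ravel()
    d=(Rm.T@np.linalg.inv(K)@np.c_[uv,np.ones(len(uv))].T).T;c=-Rm.T@t
    return c+d*((z-c[2])/d[:,2])[:,None]
def rect(mask,p,z):
    n,l,st,_=cv2.connectedComponentsWithStats(mask.astype(np.uint8))
    return l,st
def cmd(pos,yaw):
    """units for tool-down pose with tool x at yaw (deg)"""
    s=arm.get_state();r=R.from_quat(s['ee_rot'])
    y=np.radians(yaw);T=R.from_matrix(np.array([[np.cos(y),np.sin(y),0],[np.sin(y),-np.cos(y),0],[0,0,-1]]))
    return np.round(r.inv().apply(np.array(pos)-s['ee_pos'])/.03,2),np.round(np.degrees((r.inv()*T).as_rotvec())/5,2)
def knob(p,c,lo=(3,120,90),hi=(22,255,255),z=.116,rad=.05):
    hsv=cv2.cvtColor(p['img'],cv2.COLOR_RGB2HSV);m=cv2.inRange(hsv,lo,hi)
    v,u=np.nonzero(m);w=to_plane(p,np.c_[u,v].astype(float),z)
    k=np.hypot(*(w[:,:2]-c).T)<rad
    b=cv2.minAreaRect(w[k,:2].astype(np.float32)*1000)
    return k.sum(),cv2.boxPoints(b).round(1).tolist(),b
E
python3 - <<'E'
from h import *
p=arm.capture("top");c=np.array([.525,-.161])
print(knob(p,c,hi=(22,255,255),lo=(3,120,60)))
hsv=cv2.cvtColor(p['img'],cv2.COLOR_RGB2HSV)
for u,v in((253,220),(276,195),(266,205),(230,160)):print(hsv[v,u])
print(to_plane(p,np.array([[403,277],[456,292],[424,367],[375,350]])*.64,.07).round(3))
print(to_plane(p,np.array([[203,283],[225,283],[175,258],[232,243],[255,317],[200,333]])*.64,.07).round(3))
for n,q in(("via",(.42,.25,.23)),("over",(.525,-.161,.26))):print(n,cmd(q,30))
s=arm.get_state();print(s['time'])
E
```

```text
(np.int64(201), [[501.29998779296875, -175.6999969482422], [535.9000244140625, -175.8000030517578], [536.0, -136.39999389648438], [501.29998779296875, -136.39999389648438]], ((518.6423950195312, -156.05856323242188), (39.3637809753418, 34.656131744384766), 89.91439056396484))
[ 48  11 120]
[ 60   4 115]
[ 11 199 114]
[  0   8 121]
[[ 0.596 -0.136  0.07 ]
 [ 0.571 -0.223  0.07 ]
 [ 0.448 -0.17   0.07 ]
 [ 0.476 -0.09   0.07 ]]
[[0.587 0.195 0.07 ]
 [0.587 0.158 0.07 ]
 [0.629 0.243 0.07 ]
 [0.654 0.149 0.07 ]
 [0.53  0.107 0.07 ]
 [0.504 0.196 0.07 ]]
via (array([-8.1 , 10.17, -0.18]), array([0.  , 0.  , 7.88]))
over (array([-19.7 ,  18.27,  -1.18]), array([0.  , 0.  , 7.88]))
0.45
```

Call:
{"method": "send_rows", "body": {
  "commands": [
    [[-8, 10, -1], [0, 0, 4], 1],
    [[-8, 10, -1], [0, 0, 4], 1],
    [[-8, 10, -1], [0, 0, 6], 1],
    [[-8, 10, -1], [0, 0, 7.9], 1],
    [[-8, 10, -1], [0, 0, 7.9], 1],
    [[-8, 10, -1], [0, 0, 7.9], 1],
    [[-8, 10, -1], [0, 0, 7.9], 1],
    [[-8, 10, -1], [0, 0, 7.9], 1],
    [[-19.7, 18.3, -1.2], [0, 0, 7.9], 1],
    [[-19.7, 18.3, -1.2], [0, 0, 7.9], 1]
  ]
}}

```text
time: 1.45
ee_pos: [0.4425, 0.1567, 0.2564]
ee_rot: [0.966, 0.258, 0.001, -0.0]
contact_force: [0.7, -0.3, -0.2]
opening: 0.999
```

```bash
python3 - <<'E'
from h import *
print(arm.get_state()['ee_pos'],cmd((.525,-.161,.25),30))
E
```

```text
[0.44249087 0.15671365 0.25640437] (array([-2.9 , 10.55,  0.21]), array([ 0.  , -0.01, -0.01]))
```

Call:
{"method": "send_rows", "body": {
  "commands": [
    [[-2.9, 10.5, 0.2], [0, 0, 0], 1],
    [[-2.9, 10.5, 0.2], [0, 0, 0], 1],
    [[-2.9, 10.5, 0.2], [0, 0, 0], 1],
    [[-2.9, 10.5, 0.2], [0, 0, 0], 1],
    [[-2.9, 10.5, 0.2], [0, 0, 0], 1],
    [[-2.9, 10.5, 0.2], [0, 0, 0], 1],
    [[-2.9, 10.5, 0.2], [0, 0, 0], 1],
    [[-2.9, 10.5, 0.2], [0, 0, 0], 1],
    [[-2.9, 10.5, 0.2], [0, 0, 0], 1]
  ]
}}

```text
time: 2.35
ee_pos: [0.5242, -0.1598, 0.2502]
ee_rot: [0.966, 0.258, 0.001, -0.0]
contact_force: [-0.6, 0.3, 0.4]
opening: 0.998
```

```bash
python3 - <<'E'
from h import *
p=arm.capture("wrist");cv2.imwrite('pics/w1.png',p['img'][:,:,::-1])
np.savez('w1.npz',**{k:np.array(v) for k,v in p.items() if k!='shot'})
print([(round(d['p'],2),np.round(d['centre'],3)) for d in arm.place_of(p,"speed_knob_grip")[:3]])
print(knob(p,np.array([.525,-.161])))
E
```

```text
[(0.76, array([ 0.521, -0.157,  0.106]))]
(np.int64(963), [[496.29998779296875, -172.1999969482422], [533.7000122070312, -179.6999969482422], [542.5999755859375, -135.0], [505.29998779296875, -127.5]], ((519.4612426757812, -153.62210083007812), (45.58759307861328, 38.09553527832031), 78.68576049804688))
```

View pics/w1.png

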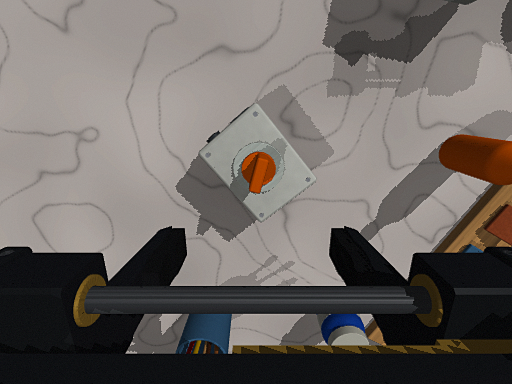

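```bash
python3 - <<'E'
import cv2
a=cv2.imread('pics/w1.png')[90:230,190:330];cv2.imwrite('pics/w1c.png',cv2.resize(a,(560,560),interpolation=cv2.INTER_CUBIC))
E
```

```text
(no output)
```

View pics/w1c.png

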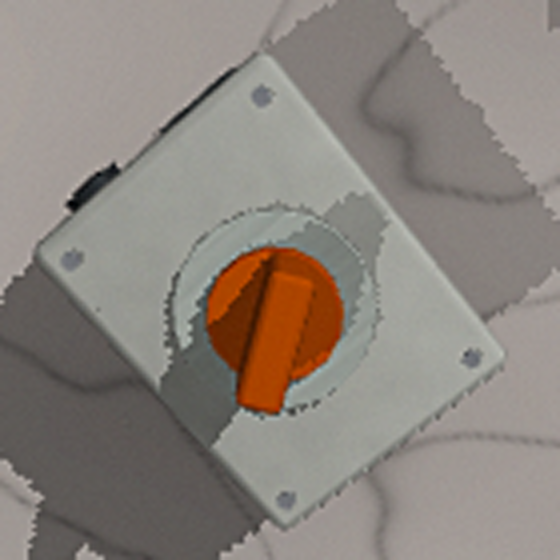

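The crop shows the bar's top at crop corners (277,270), (315,280), (278,412), (238,403), and the box top corners at (265,52), (503,353), (285,528), (38,250).

```bash
python3 - <<'E'
from h import *
p=dict(np.load('w1.npz'))
f=lambda q:np.array(q)/4+[190,90]
def an(w):return np.degrees(np.arctan2(w[1],w[0]))
b=to_plane(p,f([(277,270),(315,280),(278,412),(238,403)]),.116)
x=to_plane(p,f([(265,52),(503,353),(285,528),(38,250)]),.07)
print(b.round(4),b.mean(0).round(4),an(b[2]-b[1]),an(b[3]-b[0]))
print(x.round(4),x.mean(0).round(4),an(x[1]-x[0]),an(x[2]-x[3]),[np.linalg.norm(x[i]-x[i-1]).round(3) for i in range(4)],[np.linalg.norm(b[i]-b[i-1]).round(3) for i in range(4)])
s=arm.get_state();print(s['joints'])
E
```

```text
[[ 0.5149 -0.1388  0.116 ]
 [ 0.5254 -0.136   0.116 ]
 [ 0.5359 -0.1746  0.116 ]
 [ 0.5245 -0.178   0.116 ]] [ 0.5252 -0.1569  0.116 ] -74.88633464942818 -76.18696679336384
[[ 0.4831 -0.0905  0.07  ]
 [ 0.5977 -0.1331  0.07  ]
 [ 0.5671 -0.2231  0.07  ]
 [ 0.4502 -0.1787  0.07  ]] [ 0.5245 -0.1564  0.07  ] -20.400800134267065 -20.822686341478498 [np.float64(0.094), np.float64(0.122), np.float64(0.095), np.float64(0.125)] [np.float64(0.04), np.float64(0.011), np.float64(0.04), np.float64(0.012)]
[ 0.24281573  0.55041971 -0.05392999  1.77517015  0.03610783  0.81662106
  0.69705867]
```

```bash
python3 - <<'E'
from h import *
print(cmd((.525,-.157,.112),14.5),cmd((.525,-.157,.15),14.5))
E
```

```text
(array([ 0.03, -0.01,  4.61]), array([-0.02, -0.02,  3.12])) (array([ 0.03, -0.01,  3.34]), array([-0.02, -0.02,  3.12]))
```

Call:
{"method": "send_rows", "body": {
  "commands": [
    [[0, 0, 1], [0, 0, 1.6], 0],
    [[0, 0, 2.2], [0, 0, 3.1], 0],
    [[0, 0, 3.3], [0, 0, 3.1], 0],
    [[0, 0, 3.8], [0, 0, 3.1], 0],
    [[0, 0, 4.2], [0, 0, 3.1], 0],
    [[0, 0, 4.6], [0, 0, 3.1], 0],
    [[0, 0, 4.6], [0, 0, 3.1], 0],
    [[0, 0, 4.6], [0, 0, 3.1], 0]
  ],
  "force": 15
}}

```text
time: 3.25
ee_pos: [0.5247, -0.1574, 0.1127]
ee_rot: [0.992, 0.127, 0.001, -0.001]
contact_force: [-0.3, 0.2, 0.8]
opening: 0.498
```

Call:
{"method": "send_rows", "body": {
  "commands": [
    [[0, 0, 0], [0, 0, 0], -1],
    [[0, 0, 0], [0, 0, 0], -1],
    [[0, 0, 0], [0, 0, 0], -1],
    [[0, 0, 0], [0, 0, 0], -1],
    [[0, 0, 0], [0, 0, 0], -1]
  ],
  "force": 15
}}

```text
time: 3.75
ee_pos: [0.5248, -0.1575, 0.1129]
ee_rot: [0.992, 0.127, 0.001, -0.001]
contact_force: [0.8, 0.3, -0.5]
opening: 0.069
```

```bash
python3 - <<'E'
from h import *
s=arm.get_state();print(s['time'],s['ee_pos'],s['opening'],s['contact_force'],s['moment'],cmd((.525,-.157,.112),71.5))
E
```

```text
3.75 [ 0.52478408 -0.15745757  0.11289733] 0.06916770000801077 [ 0.78368621  0.33452444 -0.48753622] [-0.07443164 -0.00080476 -0.01768745] (array([ 0.01, -0.01,  0.03]), array([  0.  ,  -0.03, -11.38]))
```

Call:
{"method": "send_rows", "body": {
  "commands": [
    [[0, 0, 0], [0, 0, 0], -1],
    [[0, 0, 0], [0, 0, 0], -1]
  ]
}}

```text
time: 3.95
ee_pos: [0.5247, -0.1575, 0.1129]
ee_rot: [0.992, 0.127, 0.001, -0.001]
contact_force: [0.3, -0.0, 0.1]
opening: 0.006
```

```bash
python3 - <<'E'
from h import *
p=arm.capture("wrist");q=arm.capture("side")
cv2.imwrite('pics/g1.png',np.hstack([p['img'][:,:,::-1][60:384,100:420],cv2.resize(q['img'][:,:,::-1][140:260,210:330],(324,324))]))
s=arm.get_state();print(s['opening'],s['moment'])
E
```

```text
0.007589203848415889 [-0.06445238  0.06870307 -0.05825313]
```

View pics/g1.png

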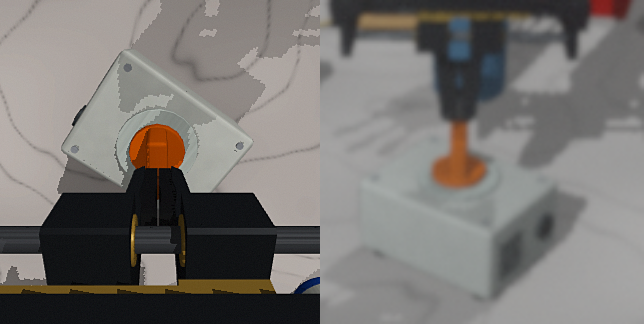

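```bash
python3 - <<'E'
from h import *
s=arm.get_state();r=R.from_quat(s['ee_rot'])
tip=s['ee_pos']+r.apply([0,0,.025])
for n,o,sc in(("wrist",(100,60),1),("side",(210,140),2.7)):
    p=arm.capture(n)
    K=np.array([[p['fx'],0,p['cx']],[0,p['fy'],p['cy']],[0,0,1.]])
    for nm,w in(("tcp",s['ee_pos']),("tip",tip),("bartop",[.525,-.157,.116]),("skirt",[.525,-.157,.082])):
        uv=cv2.projectPoints(np.array([w],float),np.array(p['rvec']),np.array(p['tvec'],float),K,None)[0].ravel()
        print(n,nm,uv.round(0),((uv-o)*sc+([324,0] if n=="side" else [0,0])).round(0))
    for t in("speed_knob_grip",):print([(round(d['p'],2),np.round(d['centre'],3)) for d in arm.place_of(p,t)[:3]])
print(tip,s['ee_pos'],s['joints'])
E
```

```text
wrist tcp [257. 230.] [157. 170.]
wrist tip [257. 215.] [157. 155.]
wrist bartop [257. 232.] [157. 172.]
wrist skirt [257. 212.] [157. 152.]
[(0.69, array([ 0.519, -0.155,  0.104]))]
side tcp [261. 189.] [462. 133.]
side tip [261. 199.] [462. 160.]
side bartop [261. 188.] [462. 130.]
side skirt [261. 202.] [461. 167.]
[(0.82, array([ 0.523, -0.158,  0.105]))]
[ 0.52483734 -0.15743764  0.08787086] [ 0.52479269 -0.15747953  0.11287079] [ 0.20083619  0.75296855  0.01306793  1.90541061 -0.023619    0.48197396
  0.48592812]
```

```bash
python3 - <<'E'
from h import *
p=arm.capture("wrist");q=arm.capture("side")
a=cv2.resize(p['img'][:,:,::-1][180:280,207:307],(400,400),interpolation=cv2.INTER_CUBIC);b=cv2.resize(q['img'][:,:,::-1][155:215,230:290],(400,400),interpolation=cv2.INTER_CUBIC)
cv2.imwrite('pics/g2.png',np.hstack([a,b]))
E
```

```text
(no output)
```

View pics/g2.png

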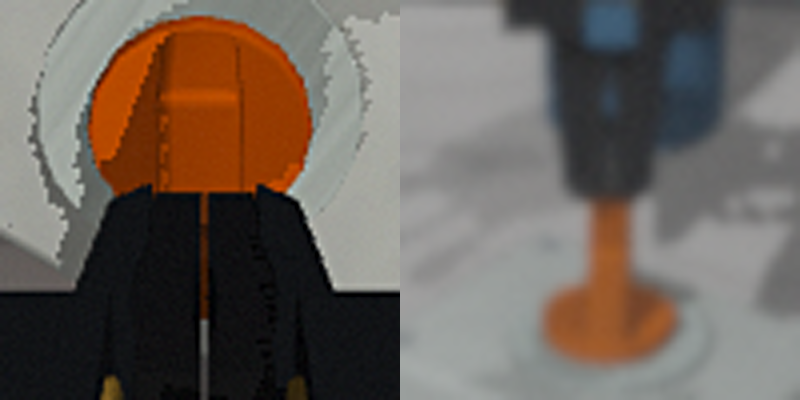

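The fingers shut above the bar. The side view puts the tips at row 184 (z≈0.125), though the pose readout implies row 199 (0.088). The readout and the pictures disagree by about 37 mm in height. I'll trust the pictures, so I'll open and go down in stages while watching the force.

Call:
{"method": "send_rows", "body": {
  "commands": [
    [[0, 0, 0], [0, 0, 0], 0],
    [[0, 0, 0], [0, 0, 0], 0],
    [[0, 0, 0], [0, 0, 0], 0],
    [[0, 0, 0], [0, 0, 0], 0],
    [[0, 0, 0.2], [0, 0, 0], 0],
    [[0, 0, 0.4], [0, 0, 0], 0],
    [[0, 0, 0.5], [0, 0, 0], 0],
    [[0, 0, 0.5], [0, 0, 0], 0]
  ]
}}

```text
time: 5.15
ee_pos: [0.5242, -0.1573, 0.0971]
ee_rot: [0.992, 0.127, 0.0, -0.001]
contact_force: [0.4, -0.7, 0.3]
opening: 0.493
```

```bash
python3 - <<'E'
from h import *
p=arm.capture("wrist");q=arm.capture("side")
a=cv2.resize(p['img'][:,:,::-1][160:300,187:327],(400,400),interpolation=cv2.INTER_CUBIC);b=cv2.resize(q['img'][:,:,::-1][155:215,230:290],(400,400),interpolation=cv2.INTER_CUBIC)
cv2.imwrite('pics/g3.png',np.hstack([a,b]))
s=arm.get_state();print(s['time'],s['ee_pos'],s['opening'],s['contact_force'])
E
```

```text
5.25 [ 0.52471959 -0.157457    0.09769601] 0.5069290500828193 [-0.03329776 -0.22566945  0.31239541]
```

View pics/g3.png

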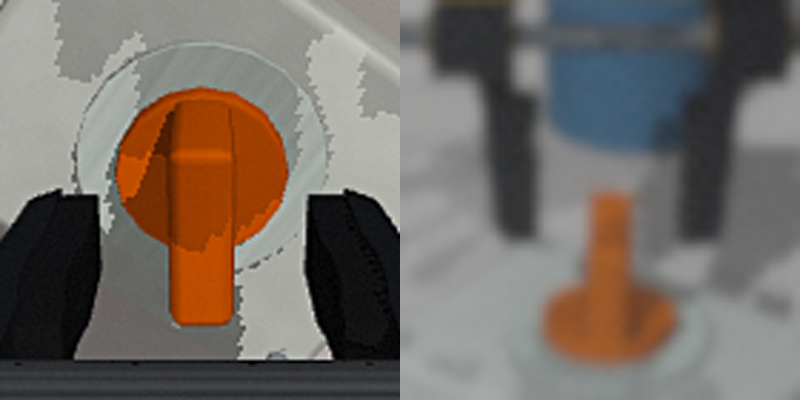

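Now the bar (crop x≈202) lies midway between the fingers (x≈100 and 305), with the tips at z≈0.109. I'll go down about 20 mm more and close.

Call:
{"method": "send_rows", "body": {
  "commands": [
    [[0, 0, 0.2], [0, 0, 0], 0],
    [[0, 0, 0.4], [0, 0, 0], 0],
    [[0, 0, 0.6], [0, 0, 0], 0],
    [[0, 0, 0.65], [0, 0, 0], 0],
    [[0, 0, 0.65], [0, 0, 0], -1],
    [[0, 0, 0.65], [0, 0, 0], -1],
    [[0, 0, 0.65], [0, 0, 0], -1],
    [[0, 0, 0.65], [0, 0, 0], -1],
    [[0, 0, 0.65], [0, 0, 0], -1],
    [[0, 0, 0.65], [0, 0, 0], -1]
  ],
  "force": 20
}}

```text
time: 6.25
ee_pos: [0.5242, -0.1576, 0.0784]
ee_rot: [0.992, 0.127, 0.0, -0.001]
contact_force: [-1.9, -0.5, 3.6]
opening: 0.158
```

```bash
python3 - <<'E'
from h import *
s=arm.get_state();print(s['time'],s['ee_pos'],s['opening'],s['contact_force'],s['moment'],s['joints'][6],cmd(s['ee_pos'],69.5))
E
```

```text
6.25 [ 0.52420146 -0.1575643   0.07837807] 0.15773132908152768 [-1.90330339 -0.54013281  3.60003365] [-0.1412701   0.51601735 -0.00137452] 0.4855316981429235 (array([0., 0., 0.]), array([-1.000e-02, -2.000e-02, -1.098e+01]))
```

The opening of 13.9 mm matches the 14 mm bar, so it is gripped. Turning anticlockwise to the stop.

Call:
{"method": "send_rows", "body": {
  "commands": [
    [[0, 0, 0], [0, 0, -1.4], -1],
    [[0, 0, 0], [0, 0, -2.8], -1],
    [[0, 0, 0], [0, 0, -4.2], -1],
    [[0, 0, 0], [0, 0, -5.6], -1],
    [[0, 0, 0], [0, 0, -7], -1],
    [[0, 0, 0], [0, 0, -8.4], -1],
    [[0, 0, 0], [0, 0, -9.8], -1],
    [[0, 0, 0], [0, 0, -11.2], -1],
    [[0, 0, 0], [0, 0, -11.4], -1],
    [[0, 0, 0], [0, 0, -11.4], -1]
  ]
}}

```text
time: 7.25
ee_pos: [0.5242, -0.1575, 0.0784]
ee_rot: [0.812, 0.584, 0.001, -0.001]
contact_force: [-0.3, 0.4, 1.4]
opening: 0.157
```

Call:
{"method": "send_rows", "body": {
  "commands": [
    [[0, 0, 0], [0, 0, 0], -1],
    [[0, 0, 0], [0, 0, 0], -1],
    [[0, 0, 0], [0, 0, 0], -1]
  ]
}}

```text
time: 7.55
ee_pos: [0.5242, -0.1575, 0.0784]
ee_rot: [0.812, 0.584, 0.001, -0.001]
contact_force: [-0.3, 0.7, 1.6]
opening: 0.155
```

```bash
python3 - <<'E'
from h import *
p=arm.capture("wrist")
a=cv2.resize(p['img'][:,:,::-1][40:300,127:387],(560,560),interpolation=cv2.INTER_CUBIC)
cv2.imwrite('pics/g4.png',a)
s=arm.get_state();x=R.from_quat(s['ee_rot']).apply([1,0,0])
print(s['time'],s['ee_pos'],s['opening'],s['contact_force'],s['moment'],np.degrees(np.arctan2(x[1],x[0])),cmd(s['ee_pos'],14.5))
E
```

```text
7.6 [ 0.5241983  -0.15752995  0.07838731] 0.16050148310700635 [ 0.02944046 -0.10978655  0.06997994] [-0.03383188  0.1979362  -0.08494453] 71.40569283339767 (array([0., 0., 0.]), array([-1.000e-02, -2.000e-02,  1.138e+01]))
```

View pics/g4.png

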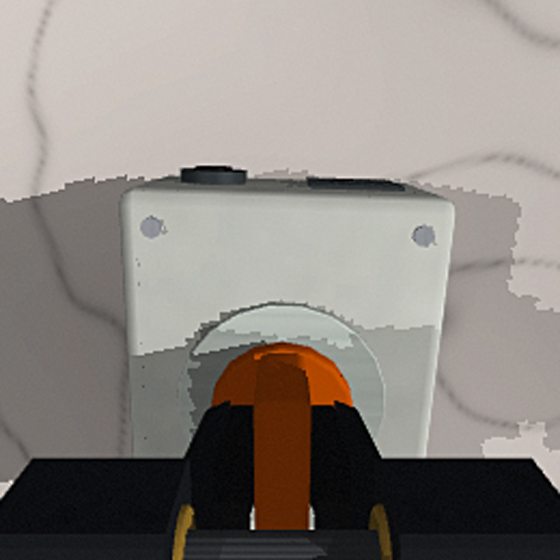

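Bar and fingers are lined up with the box's long sides (bar vertical at crop x≈282), and the moment shows it pressing on the stop. Next is two clicks clockwise, then release and retreat upwards.

Call:
{"method": "send_rows", "body": {
  "commands": [
    [[0, 0, 0], [0, 0, 1.4], -1],
    [[0, 0, 0], [0, 0, 2.8], -1],
    [[0, 0, 0], [0, 0, 4.2], -1],
    [[0, 0, 0], [0, 0, 5.6], -1],
    [[0, 0, 0], [0, 0, 7], -1],
    [[0, 0, 0], [0, 0, 8.4], -1],
    [[0, 0, 0], [0, 0, 9.8], -1],
    [[0, 0, 0], [0, 0, 11.2], -1],
    [[0, 0, 0], [0, 0, 11.3], -1],
    [[0, 0, 0], [0, 0, 11.3], -1]
  ]
}}

```text
time: 8.6
ee_pos: [0.5242, -0.1576, 0.0784]
ee_rot: [0.991, 0.131, 0.0, -0.001]
contact_force: [-1.8, -0.2, 1.5]
opening: 0.16
```

Call:
{"method": "send_rows", "body": {
  "commands": [
    [[0, 0, 0], [0, 0, 0], -1],
    [[0, 0, 0], [0, 0, 0], 0],
    [[0, 0, 0], [0, 0, 0], 0],
    [[0, 0, 0], [0, 0, 0], 0],
    [[0, 0, 0], [0, 0, 0], 0],
    [[0, 0, 0], [0, 0, 0], 0]
  ]
}}

```text
time: 9.2
ee_pos: [0.5243, -0.1576, 0.0784]
ee_rot: [0.991, 0.131, 0.0, -0.001]
contact_force: [0.2, -0.2, 1.0]
opening: 0.502
```

Call:
{"method": "send_rows", "body": {
  "commands": [
    [[0, 0, -0.7], [0, 0, 0], 0],
    [[0, 0, -1.4], [0, 0, 0], 0],
    [[0, 0, -2.5], [0, 0, 0], 0],
    [[0, 0, -4], [0, 0, 0], 0],
    [[0, 0, -5], [0, 0, 0], 0],
    [[0, 0, -5], [0, 0, 0], 0],
    [[0, 0, -5], [0, 0, 0], 0]
  ]
}}

```text
time: 9.9
ee_pos: [0.5242, -0.1577, 0.2286]
ee_rot: [0.991, 0.131, 0.001, -0.001]
contact_force: [-0.1, 0.8, -0.2]
opening: 0.499
```

```bash
python3 - <<'E'
from h import *
p=arm.capture("wrist")
a=cv2.resize(p['img'][:,:,::-1][60:260,160:360],(600,600),interpolation=cv2.INTER_CUBIC)
cv2.imwrite('pics/g5.png',a);np.savez('w5.npz',**{k:np.array(v) for k,v in p.items() if k!='shot'})
for n in("top","side"):
    q=arm.capture(n)
    for t in("fan_knob_tip","brush_cup"):print(n,t,[(round(d['p'],2),np.round(d['centre'],3)) for d in arm.place_of(q,t)[:1]])
s=arm.get_state();print(s['time'],s['ee_pos'],s['opening'],s['contact_force'])
E
```

```text
top fan_knob_tip [(0.74, array([0.603, 0.173, 0.116]))]
top brush_cup [(0.94, array([ 0.593, -0.456,  0.002]))]
side fan_knob_tip [(0.68, array([0.597, 0.167, 0.116]))]
side brush_cup [(0.92, array([ 0.599, -0.457,  0.001]))]
10.25 [ 0.52370342 -0.1576475   0.22745395] 0.5027126353766038 [ 0.09274674  0.34544242 -0.00502512]
```

View pics/g5.png

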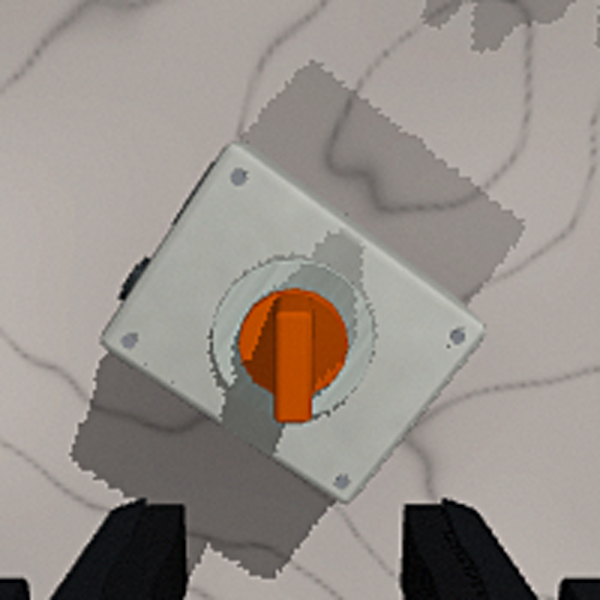

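The bar is upright in the picture at crop x≈293, so it lies along the tool's y axis (yaw ≈ -75°). With the box's long side at -20.6° that makes about 54.5°, or 0.95 rad. The gripper is clear.

```bash
python3 -c "
from bench import arm
print(arm.close_job())"
```

```text
the job is handed in; nothing more can be done
None
```

The orange knob now rests at the second click and the job is handed in, at about 10.3 s of the 35 s allowed. I gripped it, turned it anticlockwise to the stop, held it there about 0.3 s, then turned it back two clicks, let go and lifted clear.

**Orange knob:** in the last wrist picture the bar reads about 0.95 rad against the target of 0.96. It also started at two clicks, reading about 0.96 rad. At the stop the bar lay along the box's 130 mm sides, the tool had gone about 2° past, and there was a small reaction moment.

**Blue knob and cup:** the arm did not go near either. The detector places its bar end within 6 mm and the cup within 6 mm of the first readings. That is about the detectors' own scatter, so it is not precise proof. I did not measure the cup's tilt.

**Contact:** the gripper is clear of everything, with the last force reading near zero.

**What failed or disagreed:** my first grasp closed on air just above the bar. The camera pictures showed the fingertips about 37 mm higher than the reported tool position and the given tip length imply. I trusted the pictures and went about 35 mm lower. The gripper then closed to 13.9 mm, matching the 14 mm bar. I did not find the cause of the offset.

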